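# Slide a loaded jar tray across the gap between two decks

### The arm

A 6-joint arm with a two-finger parallel gripper is mounted at the origin on a cart in front of the work surface, level with it; the furniture and walls round the work are solid. World frame = base frame: x ahead of the robot, y to its left, z up, the work surface at z = 0. Lengths are in mm, angles in rad, forces in N, time in s.
With the tool pointing down it reaches from about 350 to 875 mm from the base axis. Payload 15.5 kg.
Tool frame: the origin (TCP) lies on the centre line of the jaws, within the pads' length; the fingertips stand 11 mm ahead of it and the grasp point (between the pads) lies 8 mm behind it; z points along the fingers, y is the line along which they close (so a half turn about z gives the same grasp; the last joint's range is limited). The gripper opens to 85 mm and grips with 20 to 120 N. Pads are 22 mm wide; open, the fingers measure 114 mm over their backs; the gripper's body (76 mm by 85 mm) begins 54 mm behind the grasp point. The pads swing forward as they close: fully open they stand 13 mm farther back than shut.
Start: joints at [1.085, 0.494, 1.345, -0, 1.302, -0.096], TCP at [237.498, 578.119, 242.277] pointing down, gripper open.
Joint ranges: [-2.91, 2.91], [-0.82, 2.16], [0.22, 2.67], [-1.22, 4.37], [0.12, 2.79], [-3.08, 3.08]. Speed limits (rad/s): [1.89, 1.89, 2.57, 3.01, 3.01, 3.01].

### API

Orientations are given as a unit quaternion [w, x, y, z].
In Python, from cell import readout, optics, env gives the robot as it stands.
- The arm moves only by the tool apply_moves, never from a script. Its argument "series" is a list of rows, each an object of numbers: "grip": the opening, from -1 (shut) to 1 (fully open); "x", "y", "z": the shift along the tool's x, y, z in cm; "wx", "wy", "wz": the turn, a rotation vector about the tool's x, y, z in rad. In form: [{"grip": .., "x": .., "y": .., "z": .., "wx": .., "wy": .., "wz": ..}, ...]. A call has 1 to 5 rows; each row is the pose to reach, as a shift and turn from the pose commanded when the call began, along the tool's axes at that moment; what a row does not reach only later rows make up. A row lasts 1/10 s, in which the tool goes at most 50 mm and 8.59 degrees, less where a joint would pass 70% of its speed; a pose out of reach is approached as far as the arm can. A call with a gripper value outside its range is refused whole. The fingers move at their own pace and stop on an object; "grip_force" is the grip in N (left out, the last holds). Time passes only in rows, so rows that repeat a pose let the fingers close. It gives the time, the measured TCP pose, the force, the opening and the grip force at its end, in the units of the state.
- readout.sense(): the state, without advancing time (a new reading comes with each control period).
- optics.snapshot(name): name is "scene" or "top"; returns a dict with "pixels" (420x560x3 uint8, red, green, blue), "K" (3x3 intrinsics, pixels), "camera_from_world" (4x4, takes a point from world to camera coordinates). Camera axes: x right, y down, z forward; pixel columns grow to the right and rows downward; lengths in mm; the calibration is good to about 2 mm. A picture is of the moment at which its call begins. There is no depth.
- env.sign_off(): hands the job in; it is judged then, once.
The state is a dict: "t": time; "qpos": joint angles; "dq": joint speeds; "effort": joint torques, N m; "position": TCP position; "orientation": TCP orientation; "force": force on the tool from outside, world axes, zero at the start; "ft_torque": the same for the moment, N m; "gripper_width": finger opening in mm; "grip_force": force on a finger pad.
Only numpy, scipy, OpenCV 4.12 (cv2) and the standard library are available. Lean on these libraries where they do the work, as an engineer would, in place of code of your own. Each camera call takes 0.05 s, during which the arm holds its last target. There are 200 camera calls.

### The job

Slide the loaded jar tray from its deck straight across the open gap onto the other deck, press it firmly home against the end stop (a clear push of about 12 N) and leave it there. The jars make the nose heavy: hold the tail's press plate down on the way so that the nose does not sag into the gap (2 mm at most), do not press the tail down into the gap either, and keep the tray level and on the decks. Work gently, never with more than 17 N on the tray, do not touch the jars, and leave the beaker, the brass weight and the dropper bottle where they stand.

Things in the scene. Friction and masses are not known exactly. Their poses are not given: they have to be found in the camera images.
- near_deck: Fixed low aluminium deck on which the tray starts, 240 mm long (x), 150 wide (y). Flat top 50 mm above its origin, which is the centre of its underside; levelling feet set that 0 to 6 mm above or below the bench top. +x points along the travel, to the other deck; the deck ends at x = +120 mm. Along both sides a steel guide rail 9 mm high, 124 mm apart inside; both ends are open.
- far_deck: Fixed aluminium deck, top level with the near deck's, beyond an open gap of 75 to 90 mm, in line with it, same axes. Origin: centre of its underside, 50 mm below its top. The top runs from x = -105 mm (edge at the gap) to +105 mm, where the end stop stands. Same width and rails, the rails flared at the entry.
- near_edge (a point): Middle of the near deck's edge at the gap, on its top surface; axes as near_deck.
- far_edge (a point): Middle of the far deck's edge at the gap, on its top surface; axes as far_deck.
- end_stop: Fixed steel bar, 142 mm wide, standing 26 mm high across the end of the far deck. Origin: foot of the face that the tray's nose comes to rest against, middle of the width, on the deck's top surface; axes as far_deck. Rigid: there the push rises by 10 to 30 N per mm.
- tray: Loose grey plastic tray, 190 mm long (x), 120 wide (y), about 0.28 kg, between the rails of the near deck; +x points to its nose, along the travel. Origin: centre of its underside. A raised body, top 30 mm up, runs from x = -55 mm to the nose at +95, with two 50 mm wells at the nose. Behind it the tail ledge. Too wide to grip; slides at a push of 3 to 6 N. At most 17 N on it.
- tray_ledge (a point): Corner behind the raised body, mid-width, at tray x = -55 mm, 9.5 mm above the underside; axes as tray. The tail ledge (x = -95 to -55) carries a flat sprung steel plate, 37 long, 104 wide, 10 N/mm, 2.5 mm travel; its top is screw-set 0 to 8 mm above this point: find it by feel. The body's upright rear face here, top 30 mm up, is pushed against. Nose over the gap: needs 2 to 6 N down.
- tray_nose (a point): Middle of the tray's front end, at the height of its underside (tray x = +95 mm); axes as tray. The underside is bevelled over the last 10 mm by about 2 mm; the nose bears from about 10 mm behind this point. With its jars the tray balances 50 to 65 mm behind the nose.
- well_a (a point): Middle of the floor of the nose well at tray y = -28 mm, 8 mm above the underside.
- well_b (a point): Middle of the floor of the nose well at tray y = +28 mm.
- jar_a: Screw-lid sample jar, 48 mm across, 56 high, about 0.2 kg, upright and loose in well_a. Origin: centre of its underside.
- jar_b: Screw-lid sample jar as jar_a, in well_b.
- beaker: Bystander: empty plastic beaker, 59 mm across, 67 high, standing on the bench beside the decks on the side away from the robot. Origin: centre of its underside.
- brass_weight: Bystander: brass weight, 33 mm across, 42 high, on the bench beside the decks on the robot's side. Origin: centre of its underside.
- dropper: Bystander: small dropper bottle, 39 mm across, 100 high, on the bench beside the decks on the side away from the robot. Origin: centre of its underside.

How it is judged:
By the outcome, as a careful person would: the job done as asked, in the order asked, and still so for the second after the job is handed in, with the robot touching nothing.
It also fails if it takes over 72 s, if anything falls off the work surface, if the arm or the gripper's body presses on something with over 40 N, if the wrist force passes 120 N, or if a joint passes its speed limit or range.

## Working session

There is one attempt and no reset: what is moved stays moved. The work goes in short steps, Python scripts to look and compute and a tool call to move; the robot and the scene stay as the last step left them, time stands still between calls to the robot, and variables do not carry over. Pictures are saved under pics/ and viewed, at most 10 in all, crops included, and the job is handed in when it is done.

Besides the shell and the picture viewer there is one more tool, called as name([rows], argument=value, ...), one row to a line, values as JSON. apply_moves: Moves the arm, as the interface text tells. Its arguments: {"type":"object","properties":{"series":{"type":"array"},"grip_force":{"type":"number"}},"required":["series"]}

```bash
ls; mkdir -p pics; python3 - <<'E'
from cell import readout, optics, env
import cv2, numpy as np, pickle
s=readout.sense(); print({k:np.round(v,3).tolist() for k,v in s.items()})
d={}
for n in ("scene","top"):
    o=optics.snapshot(n); d[n]=o; cv2.imwrite(f"pics/{n}0.png",o["pixels"][:,:,::-1]); print(n,o["K"],o["camera_from_world"])
pickle.dump(d,open("s0.pkl","wb"))
E
```

```text
pics
{'t': 0.0, 'qpos': [1.085, 0.494, 1.346, -0.0, 1.303, -0.095], 'dq': [-0.0, -0.0, -0.002, -0.001, -0.001, 0.002], 'effort': [0.002, -88.212, -38.388, -0.0, 0.01, 0.0], 'position': [237.336, 577.787, 241.672], 'orientation': [-0.0, 0.194, 0.981, -0.001], 'force': [-0.461, 0.33, 0.111], 'ft_torque': [-0.051, -0.071, 0.038], 'grip_force': 0.0, 'gripper_width': 85.668}
scene [[444.67828248   0.         280.1211278 ]
 [  0.         444.67828248 210.71914341]
 [  0.           0.           1.        ]] [[ 6.06573657e-01 -7.95000311e-01 -6.55013099e-03 -3.13833950e+02]
 [-4.66738312e-01 -3.49420705e-01 -8.12441087e-01  3.33227304e+02]
 [ 6.43602165e-01  4.95862558e-01 -5.83006498e-01  5.30042927e+02]
 [ 0.00000000e+00  0.00000000e+00  0.00000000e+00  1.00000000e+00]]
top [[474.14335435   0.         276.26354162]
 [  0.         474.14335435 210.73128095]
 [  0.           0.           1.        ]] [[-2.45443199e-02 -9.99537209e-01 -1.79706471e-02  3.25008503e+01]
 [-9.81396922e-01  2.75150188e-02 -1.90007911e-01  5.87039682e+02]
 [ 1.90414439e-01  1.29727228e-02 -9.81618077e-01  1.03270290e+03]
 [ 0.00000000e+00  0.00000000e+00  0.00000000e+00  1.00000000e+00]]
```

View pics/scene0.png

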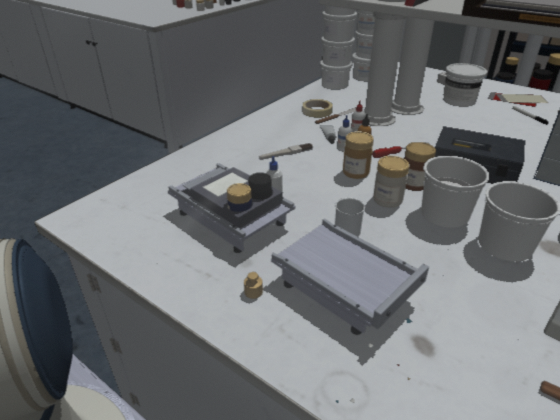

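View pics/top0.png

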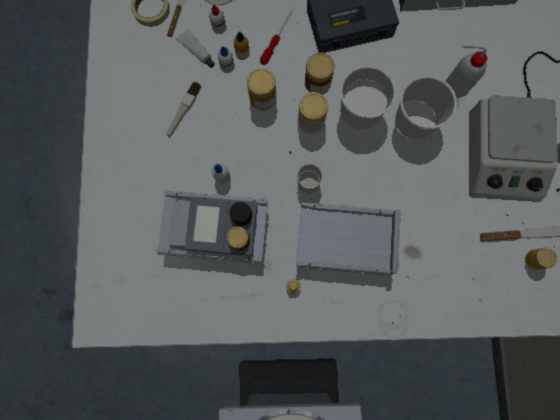

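Scene and top view: the near deck is on the left of the top view (columns 160–267, rows 193–262) with the tray on it. The far deck is at columns 298–400, rows 204–272, so travel runs right (about world −y). The brass weight is near (293,286), the beaker near (310,178) and the dropper near (220,172).

```bash
python3 - <<'E'
import cv2
a=cv2.imread("pics/top0.png")[180:290,150:410]; cv2.imwrite("pics/topc.png",cv2.resize(a,None,fx=3,fy=3,interpolation=cv2.INTER_CUBIC))
a=cv2.imread("pics/scene0.png")[145:335,160:430]; cv2.imwrite("pics/scenec.png",cv2.resize(a,None,fx=2.9,fy=2.9,interpolation=cv2.INTER_CUBIC))
E
```

```text
(no output)
```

View pics/topc.png

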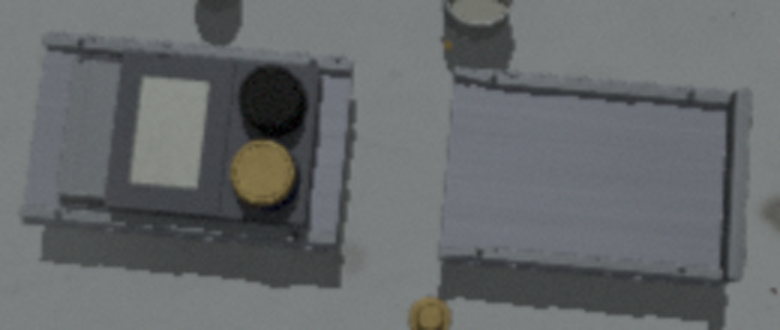

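View pics/scenec.png

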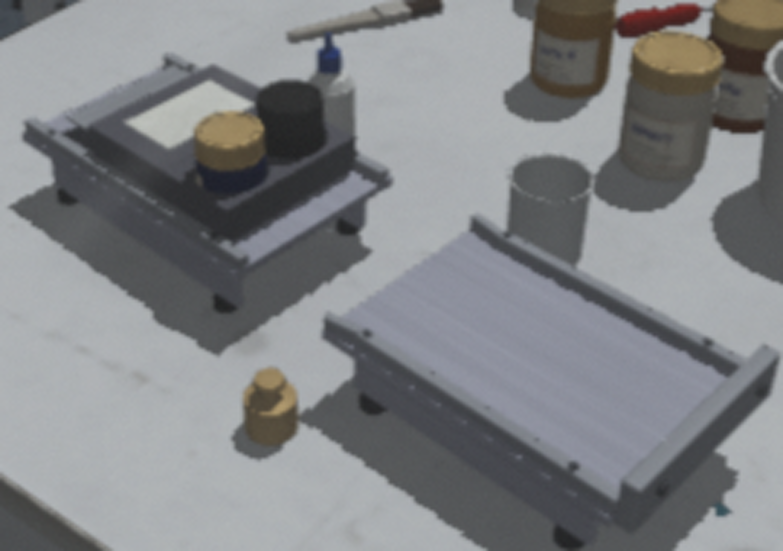

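The top crop shows the rails, tray and jars clearly. The ledge/body step is at about crop column 115–125, the far deck entry edge at (453,80)–(442,255), and the stop face at about column 727. The scene crop shows the same corners obliquely, so I'll cast rays from both.

```bash
cat > h.py <<'E'
import numpy as np, pickle
D=pickle.load(open("s0.pkl","rb"))
def ray(n,p,D=D):
    K=D[n]["K"];T=D[n]["camera_from_world"];R=T[:3,:3]
    c=-R.T@T[:3,3]; d=R.T@np.linalg.inv(K)@np.array([p[0],p[1],1.]); return c,d/np.linalg.norm(d)
def onz(n,p,z,D=D):
    c,d=ray(n,p,D); return c+d*(z-c[2])/d[2]
def tri(p1,p2,D=D):
    c1,d1=ray("top",p1,D);c2,d2=ray("scene",p2,D)
    s=np.linalg.lstsq(np.c_[d1,-d2],c2-c1,rcond=None)[0]; a=c1+d1*s[0];b=c2+d2*s[1]
    return (a+b)/2,np.linalg.norm(a-b)
tc=lambda u,v:((u+.5)/3+150-.5,(v+.5)/3+180-.5)
sc=lambda u,v:((u+.5)/2.9+160-.5,(v+.5)/2.9+145-.5)
E
python3 - <<'E'
from h import *
np.set_printoptions(precision=1,suppress=True)
print("cams",ray("top",(0,0))[0],ray("scene",(0,0))[0])
for nm,a,b in [("stop far top outer",(750,90),(774,350)),("stop near inner top",(727,278),(625,487)),("far entry rail topleft",(454,68),(476,220)),("far entry rail near",(442,250),(328,318)),
 ("near end rail far",(352,62),(388,178)),("near end rail near",(337,232),(240,260)),("near tail rail near",(24,212),(28,124)),("near tail rail far",(46,34),(170,58)),
 ("body nose near",(306,232),(228,238)),("body nose far",(318,60),(353,137)),("body tail far",(123,54),(212,66)),("body tail near",(106,205),(72,128))]:
    print(nm,*tri(tc(*a),sc(*b)))
for z,ps in [(50,[(453,85),(442,245),(352,72),(337,240),(44,45),(26,205),(727,108),(721,262)]),(80,[(123,54),(106,205),(318,60),(306,232)])]:
    for p in ps: print(z,p,onz("top",tc(*p),z))
E
```

```text
cams [ 380.3    2.9 1125.8] [   4.8 -395.9  577.7]
stop far top outer [ 577.1 -258.1   79.9] 2.840582322954334
stop near inner top [ 440.  -234.5   73.7] 1.6064530529973349
far entry rail topleft [605.9 -40.3  55.9] 0.24069317887342834
far entry rail near [465.6 -25.5  59.4] 2.77739559898437
near end rail far [613.3  38.1  53.2] 0.3635454440752625
near end rail near [479.5  54.5  57.5] 7.68676337144935
near tail rail near [502.6 288.4  59.5] 1.9099367626649284
near tail rail far [640.8 275.3  57. ] 2.085168904718945
body nose near [483.   74.   63.4] 2.0635940476210206
body nose far [608.7  63.8  80.4] 3.1544901940536545
body tail far [618.6 209.   82.7] 1.2370097905665778
body tail near [499.4 225.   82.7] 12.588442210342366
50 (453, 85) [593.8 -39.4  50. ]
50 (442, 245) [471.1 -26.9  50. ]
50 (352, 72) [606.3  38.2  50. ]
50 (337, 240) [476.9  52.3  50. ]
50 (44, 45) [634.5 277.7  50. ]
50 (26, 205) [509.7 288.9  50. ]
50 (727, 108) [ 570.  -248.3   50. ]
50 (721, 262) [ 452.9 -235.5   50. ]
80 (123, 54) [618.7 210.   80. ]
80 (106, 205) [504.5 221.5  80. ]
80 (318, 60) [609.9  62.7  80. ]
80 (306, 232) [480.7  73.6  80. ]
```

```bash
python3 - <<'E'
from h import *
import cv2
np.set_printoptions(precision=1,suppress=True)
g=cv2.imread("pics/top0.png",0)[170:300,140:420]
g=cv2.resize(g,None,fx=4,fy=4,interpolation=cv2.INTER_CUBIC)
L=cv2.createLineSegmentDetector(cv2.LSD_REFINE_ADV).detect(g)[0][:,0]
f=lambda u,v:((u+.5)/4+140-.5,(v+.5)/4+170-.5)
o=[]
for l in L:
    if np.hypot(l[2]-l[0],l[3]-l[1])<110: continue
    a,b=onz("top",f(*l[:2]),59),onz("top",f(*l[2:]),59)
    d=b-a; 
    if abs(d[1])>abs(d[0]): ang=np.arctan(d[0]/d[1])
    else: ang=np.arctan(-d[1]/d[0])
    o.append((abs(d[1])>abs(d[0]),(a+b)[0]/2,(a+b)[1]/2,np.linalg.norm(d),ang))
for r in sorted(o): print(r[0],np.round(r[1:4],1),round(r[4],4))
E
```

```text
False [ 506.4 -238.7  118.7] 0.1167
False [506.7  49.8  64.7] 0.1148
False [ 510.8 -245.3  138.9] 0.1168
False [558.4 152.6  79.2] 0.1153
False [565.  204.   80.1] 0.1123
True [ 584.5 -143.9  142.7] 0.1156
```

apply_moves([
  {"grip":-1,"x":-4.3,"y":-1.9,"z":0.8,"wz":0.13},
  {"grip":-1,"x":-8.6,"y":-3.8,"z":1.6,"wz":0.26},
  {"grip":-1,"x":-12.9,"y":-5.7,"z":2.4,"wz":0.39},
  {"grip":-1,"x":-17.2,"y":-7.6,"z":3.2,"wz":0.52},
  {"grip":-1,"x":-21.5,"y":-9.5,"z":4.0,"wz":0.65},
], grip_force=30)

```text
invalid input
```

```bash
cat > w.py <<'E'
from cell import readout
from scipy.spatial.transform import Rotation as Ro
import numpy as np, sys
A=0.1155;C=535.5
e=np.array([-np.sin(A),-np.cos(A),0]);n=np.array([np.cos(A),-np.sin(A),0])
def st():
    s=readout.sense();q=s["orientation"];R=Ro.from_quat([q[1],q[2],q[3],q[0]]).as_matrix()
    p=np.array(s["position"]);f=np.array(s["force"]);return s,R,p,f
def goal(sg,c,z):
    s,R,p,f=st(); t=sg*e+c*n;t[2]=z
    G=np.c_[-e,np.cross([0,0,-1],-e),[0,0,-1]]
    print("t",round(s["t"],2),"s,c,z",np.round([p@e,p@n,p[2]],2),"F(e,n,z)",np.round([f@e,f@n,f[2]],2),"w",s["gripper_width"])
    print("shift cm",np.round(R.T@(t-p)/10,3),"rot",np.round(Ro.from_matrix(R.T@G).as_rotvec(),4))
if __name__=="__main__": goal(*map(float,sys.argv[1:4]))
E
python3 w.py -295 535.5 110
```

```text
t 0.1 s,c,z [-601.36  169.18  241.77] F(e,n,z) [ 0.21 -0.66 -0.42] w 85.65651972504064
shift cm [-43.562 -19.556  13.193] rot [-9.0000e-04  6.0000e-04  1.2965e+00]
```

apply_moves([
  {"grip":-1,"x":-4.3,"y":-1.9,"z":0.8,"wx":0,"wy":0,"wz":0.13},
  {"grip":-1,"x":-8.6,"y":-3.8,"z":1.6,"wx":0,"wy":0,"wz":0.26},
  {"grip":-1,"x":-12.9,"y":-5.7,"z":2.4,"wx":0,"wy":0,"wz":0.39},
  {"grip":-1,"x":-17.2,"y":-7.6,"z":3.2,"wx":0,"wy":0,"wz":0.52},
  {"grip":-1,"x":-21.5,"y":-9.5,"z":4.0,"wx":0,"wy":0,"wz":0.65},
], grip_force=30)

```text
t: 0.6
position: [401.2, 407.0, 201.8]
orientation: [-0.0, 0.499, 0.867, -0.0]
force: [-0.1, 0.6, 0.8]
gripper_width: 12.1
grip_force: 0.0
```

```bash
python3 w.py -295 535.5 110
```

```text
t 0.6 s,c,z [-450.51  351.59  201.84] F(e,n,z) [-0.62 -0.18  0.83] w 12.10256133097693
shift cm [-23.463   5.435   9.184] rot [-3.000e-04  1.000e-04  6.413e-01]
```

apply_moves([
  {"grip":-1,"x":-4.7,"y":1.1,"z":1.2,"wx":0,"wy":0,"wz":0.13},
  {"grip":-1,"x":-9.4,"y":2.2,"z":2.4,"wx":0,"wy":0,"wz":0.26},
  {"grip":-1,"x":-14.1,"y":3.3,"z":3.6,"wx":0,"wy":0,"wz":0.39},
  {"grip":-1,"x":-18.8,"y":4.4,"z":4.8,"wx":0,"wy":0,"wz":0.52},
  {"grip":-1,"x":-23.2,"y":5.4,"z":6.0,"wx":0,"wy":0,"wz":0.64},
])

```text
t: 1.1
position: [565.5, 233.9, 141.6]
orientation: [-0.0, 0.746, 0.665, -0.0]
force: [0.2, -0.3, 0.7]
gripper_width: 0.3
grip_force: 0.0
```

apply_moves([
  {"grip":-1,"x":0,"y":0,"z":1.5,"wx":0,"wy":0,"wz":0},
  {"grip":-1,"x":0,"y":0,"z":2.5,"wx":0,"wy":0,"wz":0},
  {"grip":-1,"x":0,"y":0,"z":3,"wx":0,"wy":0,"wz":0},
  {"grip":-1,"x":0,"y":0,"z":3,"wx":0,"wy":0,"wz":0},
  {"grip":-1,"x":0,"y":0,"z":3,"wx":0,"wy":0,"wz":0},
])

```text
t: 1.6
position: [564.0, 236.7, 112.8]
orientation: [0.0, 0.744, 0.668, 0.0]
force: [-0.2, -0.5, 0.1]
gripper_width: -0.4
grip_force: 0.0
```

```bash
python3 w.py -295 535.5 90;python3 - <<'E'
from cell import optics
import cv2,numpy as np,pickle
d={n:optics.snapshot(n) for n in ("scene","top")}; pickle.dump(d,open("s1.pkl","wb"))
a=d["top"]["pixels"][180:290,150:290,::-1]; b=d["scene"]["pixels"][120:260,140:300,::-1]
a=cv2.resize(a,(420,330),interpolation=2); b=cv2.resize(b,(377,330),interpolation=2)
cv2.imwrite("pics/c1.png",np.hstack([a,b]))
E
```

```text
t 1.6 s,c,z [-300.09  532.98  112.77] F(e,n,z) [ 0.56 -0.11  0.15] w -0.38517911135645855
shift cm [-0.512  0.247  2.277] rot [ 0.0004 -0.0002  0.008 ]
```

View pics/c1.png

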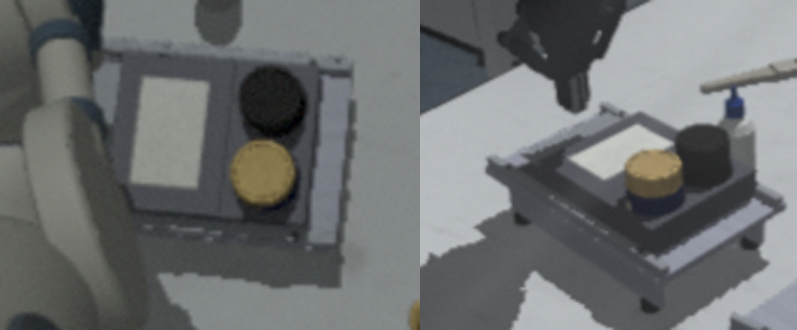

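The left crop (top) has the arm covering the ledge. The right crop (scene) shows the shut fingertips at about (570,105), hovering behind the tray body. I'll descend carefully.

apply_moves([
  {"grip":-1,"x":-0.2,"y":0.2,"z":1.0,"wx":0,"wy":0,"wz":0.008},
  {"grip":-1,"x":-0.4,"y":0.25,"z":1.8,"wx":0,"wy":0,"wz":0.008},
  {"grip":-1,"x":-0.5,"y":0.25,"z":2.2,"wx":0,"wy":0,"wz":0.008},
  {"grip":-1,"x":-0.5,"y":0.25,"z":2.3,"wx":0,"wy":0,"wz":0.008},
  {"grip":-1,"x":-0.5,"y":0.25,"z":2.3,"wx":0,"wy":0,"wz":0.008},
])

```text
t: 2.2
position: [566.2, 230.5, 89.0]
orientation: [-0.0, 0.747, 0.665, -0.0]
force: [0.5, 0.2, 1.0]
gripper_width: 0.0
grip_force: 0.0
```

```bash
python3 w.py -295 535.5 85
```

```text
t 2.2 s,c,z [-294.21  535.83   89.02] F(e,n,z) [-0.26  0.48  0.97] w 0.03931870373986864
shift cm [ 0.079 -0.033  0.402] rot [-0.0004  0.0002 -0.0016]
```

apply_moves([
  {"grip":-1,"x":0,"y":0,"z":0.1,"wx":0,"wy":0,"wz":0},
  {"grip":-1,"x":0,"y":0,"z":0.2,"wx":0,"wy":0,"wz":0},
  {"grip":-1,"x":0,"y":0,"z":0.3,"wx":0,"wy":0,"wz":0},
  {"grip":-1,"x":0,"y":0,"z":0.4,"wx":0,"wy":0,"wz":0},
  {"grip":-1,"x":0,"y":0,"z":0.4,"wx":0,"wy":0,"wz":0},
])

```text
t: 2.7
position: [566.2, 230.6, 85.2]
orientation: [-0.0, 0.747, 0.665, -0.0]
force: [0.2, -0.1, -0.6]
gripper_width: 0.0
grip_force: 0.0
```

```bash
python3 w.py -295 535.5 80
```

```text
t 2.7 s,c,z [-294.3   535.85   85.17] F(e,n,z) [ 0.05  0.16 -0.6 ] w 0.014455682550562694
shift cm [ 0.07  -0.035  0.517] rot [-0.0001  0.0001 -0.0014]
```

apply_moves([
  {"grip":-1,"x":0,"y":0,"z":0.2,"wx":0,"wy":0,"wz":0},
  {"grip":-1,"x":0,"y":0,"z":0.4,"wx":0,"wy":0,"wz":0},
  {"grip":-1,"x":0,"y":0,"z":0.5,"wx":0,"wy":0,"wz":0},
  {"grip":-1,"x":0,"y":0,"z":0.5,"wx":0,"wy":0,"wz":0},
])

```text
t: 3.1
position: [566.3, 230.6, 80.5]
orientation: [0.0, 0.747, 0.665, 0.0]
force: [-1.8, -0.2, 7.4]
gripper_width: -0.2
grip_force: 4.0
```

apply_moves([
  {"grip":-1,"x":0,"y":0,"z":-0.03,"wx":0,"wy":0,"wz":0},
  {"grip":-1,"x":-0.1,"y":0,"z":-0.03,"wx":0,"wy":0,"wz":0},
  {"grip":-1,"x":-0.2,"y":0,"z":-0.03,"wx":0,"wy":0,"wz":0},
  {"grip":-1,"x":-0.2,"y":0,"z":-0.03,"wx":0,"wy":0,"wz":0},
])

```text
t: 3.5
position: [566.3, 228.7, 80.7]
orientation: [0.0, 0.747, 0.665, 0.0]
force: [-0.5, 3.2, 5.4]
gripper_width: 0.4
grip_force: 2.6
```

```bash
cat > m.py <<'E'
from w import *
from cell import optics
k=int(sys.argv[1]) if len(sys.argv)>1 else 5
F=[];P=[]
for i in range(k):
    s,R,p,f=st();F.append(f);P.append(p)
    if i<k-1: o=optics.snapshot("scene")
F=np.array(F);f=F.mean(0);p=np.mean(P,0)
print("t",round(s["t"],2),"s,c,z",np.round([p@e,p@n,p[2]],2),"F(e,n,z)",np.round([f@e,f@n,f[2]],2),"sd",np.round(F.std(0),2))
E
python3 m.py 7
```

```text
t 3.8 s,c,z [-292.48  536.19   80.75] F(e,n,z) [-2.78 -0.06  5.18] sd [0.49 0.59 0.37]
```

apply_moves([
  {"grip":-1,"x":-0.1,"y":0,"z":-0.01,"wx":0,"wy":0,"wz":0},
  {"grip":-1,"x":-0.2,"y":0,"z":-0.01,"wx":0,"wy":0,"wz":0},
  {"grip":-1,"x":-0.3,"y":0,"z":-0.01,"wx":0,"wy":0,"wz":0},
  {"grip":-1,"x":-0.4,"y":0,"z":-0.01,"wx":0,"wy":0,"wz":0},
  {"grip":-1,"x":-0.4,"y":0,"z":-0.01,"wx":0,"wy":0,"wz":0},
])

```text
t: 4.3
position: [565.9, 224.8, 80.9]
orientation: [0.0, 0.747, 0.665, 0.0]
force: [0.6, 4.4, 5.5]
gripper_width: 0.2
grip_force: 3.1
```

```bash
python3 m.py 4
```

```text
t 4.45 s,c,z [-288.51  536.19   80.85] F(e,n,z) [-3.91  0.04  5.35] sd [0.23 0.39 0.58]
```

apply_moves([
  {"grip":-1,"x":-0.15,"y":0,"z":0,"wx":0,"wy":0,"wz":0},
  {"grip":-1,"x":-0.3,"y":0,"z":0,"wx":0,"wy":0,"wz":0},
  {"grip":-1,"x":-0.45,"y":0,"z":0,"wx":0,"wy":0,"wz":0},
  {"grip":-1,"x":-0.6,"y":0,"z":0,"wx":0,"wy":0,"wz":0},
  {"grip":-1,"x":-0.8,"y":0,"z":0,"wx":0,"wy":0,"wz":0},
])

```text
t: 4.95
position: [565.0, 217.0, 80.8]
orientation: [0.0, 0.747, 0.665, 0.0]
force: [0.9, 5.0, 4.7]
gripper_width: -0.1
grip_force: 3.7
```

```bash
python3 m.py 4;python3 - <<'E'
from cell import optics
import cv2,numpy as np,pickle
d={n:optics.snapshot(n) for n in ("scene","top")}; pickle.dump(d,open("s2.pkl","wb"))
a=d["top"]["pixels"][180:290,150:290,::-1]; b=d["scene"]["pixels"][120:260,140:300,::-1]
a=cv2.resize(a,(420,330),interpolation=2); b=cv2.resize(b,(377,330),interpolation=2)
cv2.imwrite("pics/c2.png",np.hstack([a,b]))
E
```

```text
t 5.1 s,c,z [-280.43  536.15   80.83] F(e,n,z) [-3.62  0.32  5.02] sd [0.3  0.96 0.34]
```

View pics/c2.png

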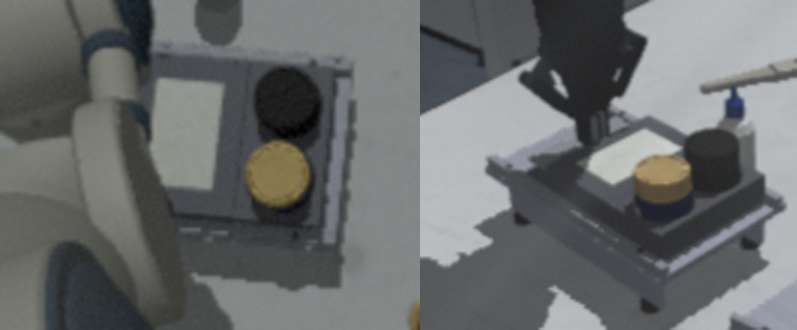

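Gold lid moved from (262,172) to (278,174) in the top crop, so the tray is moving with the finger and is level. Next I slide on with about 5 N down.

apply_moves([
  {"grip":-1,"x":-0.35,"y":0,"z":0,"wx":0,"wy":0,"wz":0},
  {"grip":-1,"x":-0.75,"y":0,"z":0,"wx":0,"wy":0,"wz":0},
  {"grip":-1,"x":-1.15,"y":0,"z":0,"wx":0,"wy":0,"wz":0},
  {"grip":-1,"x":-1.55,"y":0,"z":0,"wx":0,"wy":0,"wz":0},
  {"grip":-1,"x":-1.9,"y":0,"z":0,"wx":0,"wy":0,"wz":0},
])

```text
t: 5.7
position: [562.7, 197.9, 80.8]
orientation: [0.0, 0.747, 0.665, 0.0]
force: [0.7, 4.6, 4.4]
gripper_width: 0.2
grip_force: 3.9
```

```bash
python3 m.py 5; cat > lid.py <<'E'
from h import *
import cv2
from w import e,n
def lid(o,z=113):
    im=o["pixels"]; hsv=cv2.cvtColor(im,cv2.COLOR_RGB2HSV)
    m=cv2.inRange(hsv,(14,90,60),(30,255,255)); m[:205]=0; m[262:]=0; m[:,:200]=0; m[:,420:]=0
    k,l,s,c=cv2.connectedComponentsWithStats(m); i=1+s[1:,4].argmax()
    p=onz("top",c[i],z,{"top":o}); return p@e,p@n,s[i,4]
if __name__=="__main__":
    from cell import optics
    a=lid(D["top"])
    for f in ("s1.pkl","s2.pkl"): print(np.round(np.array(lid(pickle.load(open(f,"rb"))["top"]))-a,2))
    b=lid(optics.snapshot("top")); print(np.round(a,1),"moved",np.round(np.array(b)-a,2))
E
python3 lid.py
```

```text
t 5.9 s,c,z [-261.11  536.08   80.8 ] F(e,n,z) [-1.62  0.65  4.94] sd [0.33 2.13 0.46]
[-0.05 -0.02  1.  ]
[11.06 -0.31 10.  ]
[-161.4  506.   356. ] moved [30.12 -0.35  7.  ]
```

apply_moves([
  {"grip":-1,"x":-0.4,"y":0,"z":0,"wx":0,"wy":0,"wz":0},
  {"grip":-1,"x":-0.8,"y":0,"z":0,"wx":0,"wy":0,"wz":0},
  {"grip":-1,"x":-1.2,"y":-0.02,"z":0.005,"wx":0,"wy":0,"wz":0},
  {"grip":-1,"x":-1.6,"y":-0.03,"z":0.005,"wx":0,"wy":0,"wz":0},
  {"grip":-1,"x":-2.0,"y":-0.03,"z":0.01,"wx":0,"wy":0,"wz":0},
])

```text
t: 6.45
position: [560.0, 178.0, 80.8]
orientation: [-0.0, 0.747, 0.665, 0.0]
force: [0.4, 6.2, 7.2]
gripper_width: 0.3
grip_force: 4.6
```

```bash
python3 m.py 5; python3 lid.py|tail -1
```

```text
t 6.65 s,c,z [-240.98  535.74   80.73] F(e,n,z) [-1.99  0.38  5.86] sd [0.44 2.63 0.72]
[-161.4  506.   356. ] moved [50.24 -0.65  5.  ]
```

apply_moves([
  {"grip":-1,"x":-0.4,"y":0,"z":0,"wx":0,"wy":0,"wz":0},
  {"grip":-1,"x":-0.8,"y":0,"z":0,"wx":0,"wy":0,"wz":0},
  {"grip":-1,"x":-1.2,"y":0,"z":0,"wx":0,"wy":0,"wz":0},
  {"grip":-1,"x":-1.6,"y":0,"z":0,"wx":0,"wy":0,"wz":0},
  {"grip":-1,"x":-2.0,"y":0,"z":0,"wx":0,"wy":0,"wz":0},
])

```text
t: 7.2
position: [557.6, 158.1, 80.7]
orientation: [-0.0, 0.747, 0.665, 0.0]
force: [1.8, 5.2, 4.4]
gripper_width: -0.2
grip_force: 4.7
```

```bash
python3 m.py 5; python3 lid.py|tail -1
```

```text
t 7.4 s,c,z [-220.89  535.62   80.68] F(e,n,z) [-1.77  0.57  5.41] sd [0.61 2.2  0.58]
[-161.4  506.   356. ] moved [69.94 -0.87  7.  ]
```

apply_moves([
  {"grip":-1,"x":-0.4,"y":0,"z":0.005,"wx":0,"wy":0,"wz":0},
  {"grip":-1,"x":-0.8,"y":0,"z":0.007,"wx":0,"wy":0,"wz":0},
  {"grip":-1,"x":-1.2,"y":0,"z":0.01,"wx":0,"wy":0,"wz":0},
  {"grip":-1,"x":-1.6,"y":0,"z":0.01,"wx":0,"wy":0,"wz":0},
  {"grip":-1,"x":-2.0,"y":0,"z":0.01,"wx":0,"wy":0,"wz":0},
])

```text
t: 7.95
position: [555.3, 138.3, 80.7]
orientation: [0.0, 0.747, 0.665, 0.0]
force: [1.1, 6.6, 6.4]
gripper_width: -0.1
grip_force: 5.0
```

```bash
python3 m.py 6; python3 lid.py|tail -1
```

```text
t 8.2 s,c,z [-200.94  535.63   80.63] F(e,n,z) [-1.98  0.74  6.17] sd [0.44 2.64 0.49]
[-161.4  506.   356. ] moved [90.15 -0.76  8.  ]
```

apply_moves([
  {"grip":-1,"x":-0.3,"y":0,"z":0,"wx":0,"wy":0,"wz":0},
  {"grip":-1,"x":-0.6,"y":0,"z":0,"wx":0,"wy":0,"wz":0},
  {"grip":-1,"x":-0.9,"y":0,"z":0,"wx":0,"wy":0,"wz":0},
  {"grip":-1,"x":-1.2,"y":0,"z":0,"wx":0,"wy":0,"wz":0},
  {"grip":-1,"x":-1.5,"y":0,"z":0,"wx":0,"wy":0,"wz":0},
])

```text
t: 8.75
position: [553.5, 123.4, 80.6]
orientation: [-0.0, 0.747, 0.665, 0.0]
force: [0.7, 6.0, 5.8]
gripper_width: -0.2
grip_force: 5.1
```

```bash
python3 m.py 5; python3 lid.py|tail -1
```

```text
t 8.95 s,c,z [-186.03  535.56   80.61] F(e,n,z) [-2.92 -0.03  6.21] sd [0.36 2.21 0.27]
[-161.4  506.   356. ] moved [104.59  -0.86  11.  ]
```

apply_moves([
  {"grip":-1,"x":-0.25,"y":0,"z":0,"wx":0,"wy":0,"wz":0},
  {"grip":-1,"x":-0.5,"y":0,"z":0,"wx":0,"wy":0,"wz":0},
  {"grip":-1,"x":-0.75,"y":0,"z":0,"wx":0,"wy":0,"wz":0},
  {"grip":-1,"x":-1.0,"y":0,"z":0,"wx":0,"wy":0,"wz":0},
  {"grip":-1,"x":-1.2,"y":0,"z":0,"wx":0,"wy":0,"wz":0},
])

```text
t: 9.5
position: [552.1, 111.5, 80.7]
orientation: [-0.0, 0.747, 0.665, 0.0]
force: [0.7, 6.8, 5.7]
gripper_width: -0.2
grip_force: 5.3
```

```bash
python3 m.py 4; python3 lid.py|tail -1;python3 - <<'E'
from cell import optics
import cv2,numpy as np
b=optics.snapshot("scene")["pixels"][140:340,160:430,::-1]
cv2.imwrite("pics/c3.png",cv2.resize(b,None,fx=2.9,fy=2.9,interpolation=2))
E
```

```text
t 9.65 s,c,z [-174.16  535.54   80.64] F(e,n,z) [-4.23  0.51  6.73] sd [0.28 1.61 0.87]
[-161.4  506.   356. ] moved [116.57  -0.8    9.  ]
```

View pics/c3.png

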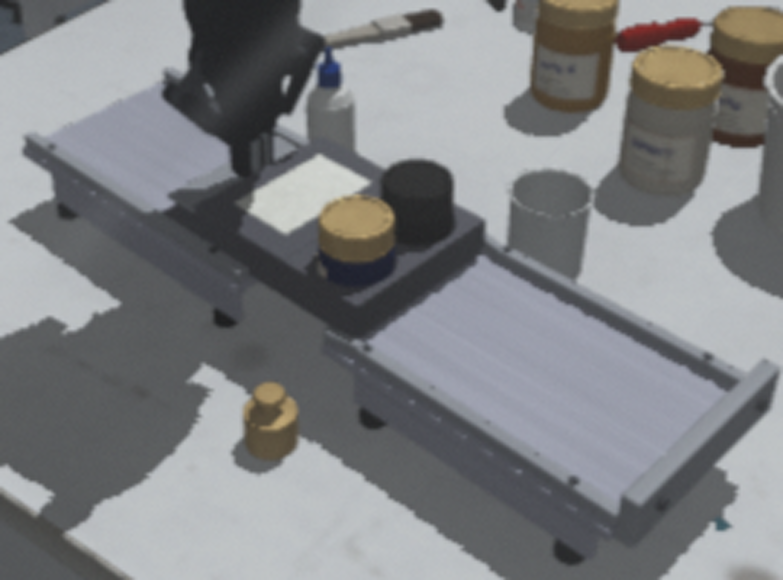

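The nose has landed on the far deck between the rails, with its front edge from (350,332) to (483,235). The tray is level. I continue, then ease the hold-down.

apply_moves([
  {"grip":-1,"x":-0.4,"y":0,"z":0,"wx":0,"wy":0,"wz":0},
  {"grip":-1,"x":-0.8,"y":0,"z":0,"wx":0,"wy":0,"wz":0},
  {"grip":-1,"x":-1.2,"y":0,"z":-0.005,"wx":0,"wy":0,"wz":0},
  {"grip":-1,"x":-1.6,"y":0,"z":-0.01,"wx":0,"wy":0,"wz":0},
  {"grip":-1,"x":-2.0,"y":0,"z":-0.01,"wx":0,"wy":0,"wz":0},
])

```text
t: 10.25
position: [549.6, 91.5, 80.6]
orientation: [-0.0, 0.747, 0.665, 0.0]
force: [0.4, 5.7, 6.1]
gripper_width: -0.0
grip_force: 5.1
```

```bash
python3 m.py 5; python3 lid.py|tail -1
```

```text
t 10.45 s,c,z [-153.84  535.38   80.65] F(e,n,z) [-1.04  0.1   6.05] sd [0.6  2.91 0.4 ]
[-161.4  506.   356. ] moved [136.76  -0.82  11.  ]
```

apply_moves([
  {"grip":-1,"x":-0.4,"y":0,"z":-0.005,"wx":0,"wy":0,"wz":0},
  {"grip":-1,"x":-0.8,"y":0,"z":-0.01,"wx":0,"wy":0,"wz":0},
  {"grip":-1,"x":-1.2,"y":0,"z":-0.015,"wx":0,"wy":0,"wz":0},
  {"grip":-1,"x":-1.6,"y":0,"z":-0.02,"wx":0,"wy":0,"wz":0},
  {"grip":-1,"x":-2.0,"y":0,"z":-0.02,"wx":0,"wy":0,"wz":0},
])

```text
t: 11.0
position: [547.1, 71.4, 80.7]
orientation: [-0.0, 0.747, 0.665, -0.0]
force: [1.0, 5.3, 2.7]
gripper_width: 0.1
grip_force: 4.3
```

```bash
python3 m.py 5; python3 lid.py|tail -1
```

```text
t 11.2 s,c,z [-133.65  535.25   80.74] F(e,n,z) [ 0.29 -0.19  4.51] sd [0.92 3.32 0.97]
[-161.4  506.   356. ] moved [157.12  -1.18  12.  ]
```

apply_moves([
  {"grip":-1,"x":-0.4,"y":0,"z":-0.0,"wx":0,"wy":0,"wz":0},
  {"grip":-1,"x":-0.8,"y":0,"z":-0.0,"wx":0,"wy":0,"wz":0},
  {"grip":-1,"x":-1.2,"y":0,"z":-0.01,"wx":0,"wy":0,"wz":0},
  {"grip":-1,"x":-1.6,"y":0,"z":-0.015,"wx":0,"wy":0,"wz":0},
  {"grip":-1,"x":-2.0,"y":0,"z":-0.02,"wx":0,"wy":0,"wz":0},
])

```text
t: 11.75
position: [544.8, 51.5, 80.9]
orientation: [-0.0, 0.747, 0.665, -0.0]
force: [0.2, 4.1, 2.1]
gripper_width: -0.3
grip_force: 3.3
```

```bash
python3 m.py 5; python3 lid.py|tail -1
```

```text
t 11.95 s,c,z [-113.68  535.26   80.94] F(e,n,z) [ 0.47 -0.21  3.18] sd [0.28 2.67 0.76]
[-161.4  506.   356. ] moved [176.94  -1.12   9.  ]
```

apply_moves([
  {"grip":-1,"x":-0.3,"y":0,"z":-0.02,"wx":0,"wy":0,"wz":0},
  {"grip":-1,"x":-0.6,"y":0,"z":-0.04,"wx":0,"wy":0,"wz":0},
  {"grip":-1,"x":-0.9,"y":0,"z":-0.07,"wx":0,"wy":0,"wz":0},
  {"grip":-1,"x":-1.2,"y":0,"z":-0.1,"wx":0,"wy":0,"wz":0},
  {"grip":-1,"x":-1.5,"y":0,"z":-0.1,"wx":0,"wy":0,"wz":0},
])

```text
t: 12.5
position: [543.1, 36.7, 81.9]
orientation: [-0.0, 0.747, 0.665, -0.0]
force: [0.5, 2.8, -2.7]
gripper_width: 0.4
grip_force: 1.2
```

```bash
python3 m.py 5; python3 lid.py|tail -1
```

```text
t 12.7 s,c,z [-98.93 535.31  81.97] F(e,n,z) [-0.77 -0.11 -0.58] sd [0.53 1.04 1.12]
[-161.4  506.   356. ] moved [191.67  -1.21  12.  ]
```

apply_moves([
  {"grip":-1,"x":-0.4,"y":0,"z":0,"wx":0,"wy":0,"wz":0},
  {"grip":-1,"x":-0.8,"y":0,"z":0,"wx":0,"wy":0,"wz":0},
  {"grip":-1,"x":-1.2,"y":0,"z":0,"wx":0,"wy":0,"wz":0},
  {"grip":-1,"x":-1.6,"y":0,"z":0,"wx":0,"wy":0,"wz":0},
  {"grip":-1,"x":-2.0,"y":0,"z":0,"wx":0,"wy":0,"wz":0},
])

```text
t: 13.25
position: [540.9, 16.7, 82.0]
orientation: [0.0, 0.747, 0.664, 0.0]
force: [0.6, 2.4, 0.7]
gripper_width: 0.1
grip_force: 1.6
```

```bash
python3 m.py 4; python3 lid.py|tail -1
```

```text
t 13.4 s,c,z [-78.7  535.29  81.97] F(e,n,z) [-0.21  0.27  0.55] sd [0.22 1.28 0.32]
[-161.4  506.   356. ] moved [212.01  -1.52  11.  ]
```

apply_moves([
  {"grip":-1,"x":-0.4,"y":0,"z":0,"wx":0,"wy":0,"wz":0},
  {"grip":-1,"x":-0.8,"y":0,"z":0,"wx":0,"wy":0,"wz":0},
  {"grip":-1,"x":-1.2,"y":0,"z":0,"wx":0,"wy":0,"wz":0},
  {"grip":-1,"x":-1.6,"y":0,"z":0,"wx":0,"wy":0,"wz":0},
  {"grip":-1,"x":-2.0,"y":0,"z":0,"wx":0,"wy":0,"wz":0},
])

```text
t: 13.95
position: [538.5, -3.1, 82.0]
orientation: [-0.0, 0.747, 0.665, 0.0]
force: [0.4, 3.4, 2.1]
gripper_width: 0.2
grip_force: 1.7
```

```bash
python3 m.py 4; python3 lid.py|tail -1
```

```text
t 14.1 s,c,z [-58.73 535.27  81.98] F(e,n,z) [-0.74  0.09  0.3 ] sd [0.23 1.53 1.14]
[-161.4  506.   356. ] moved [234.89  -1.03 -44.  ]
```

apply_moves([
  {"grip":-1,"x":-0.4,"y":0,"z":0,"wx":0,"wy":0,"wz":0},
  {"grip":-1,"x":-0.8,"y":0,"z":0,"wx":0,"wy":0,"wz":0},
  {"grip":-1,"x":-1.2,"y":0,"z":0,"wx":0,"wy":0,"wz":0},
  {"grip":-1,"x":-1.6,"y":0,"z":0,"wx":0,"wy":0,"wz":0},
  {"grip":-1,"x":-2.0,"y":0,"z":0,"wx":0,"wy":0,"wz":0},
])

```text
t: 14.65
position: [536.1, -23.0, 82.0]
orientation: [-0.0, 0.747, 0.665, 0.0]
force: [1.6, 3.9, 0.5]
gripper_width: -0.2
grip_force: 1.7
```

```bash
python3 m.py 4
```

```text
t 14.8 s,c,z [-38.72 535.23  81.98] F(e,n,z) [-0.7   0.15 -0.03] sd [0.83 1.97 0.33]
```

apply_moves([
  {"grip":-1,"x":-0.4,"y":0,"z":0,"wx":0,"wy":0,"wz":0},
  {"grip":-1,"x":-0.8,"y":0,"z":0,"wx":0,"wy":0,"wz":0},
  {"grip":-1,"x":-1.2,"y":0,"z":0,"wx":0,"wy":0,"wz":0},
  {"grip":-1,"x":-1.6,"y":0,"z":0,"wx":0,"wy":0,"wz":0},
  {"grip":-1,"x":-2.0,"y":0,"z":0,"wx":0,"wy":0,"wz":0},
])

```text
t: 15.3
position: [533.8, -42.8, 82.0]
orientation: [-0.0, 0.747, 0.665, 0.0]
force: [0.8, 3.7, 1.5]
gripper_width: 0.1
grip_force: 1.7
```

```bash
python3 m.py 4;python3 - <<'E'
from cell import optics
import cv2,numpy as np
b=optics.snapshot("scene")["pixels"][140:340,160:430,::-1]
cv2.imwrite("pics/c4.png",cv2.resize(b,None,fx=2.9,fy=2.9,interpolation=2))
E
```

```text
t 15.45 s,c,z [-18.74 535.21  81.98] F(e,n,z) [-0.88 -0.34  0.34] sd [0.87 1.63 0.81]
```

View pics/c4.png

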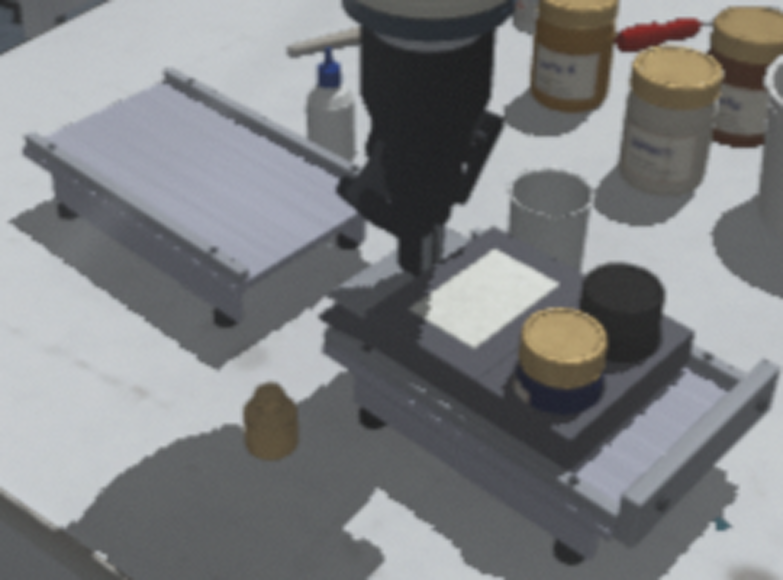

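The tray is fully on the far deck. Its nose edge runs from (570,460) to (692,335), well short of the stop, with jars seated and bystanders untouched. The stop is estimated at TCP s≈19.

apply_moves([
  {"grip":-1,"x":-0.4,"y":0,"z":0,"wx":0,"wy":0,"wz":0},
  {"grip":-1,"x":-0.8,"y":0,"z":0,"wx":0,"wy":0,"wz":0},
  {"grip":-1,"x":-1.2,"y":0,"z":0,"wx":0,"wy":0,"wz":0},
  {"grip":-1,"x":-1.6,"y":0,"z":0,"wx":0,"wy":0,"wz":0},
  {"grip":-1,"x":-2.0,"y":0,"z":0,"wx":0,"wy":0,"wz":0},
])

```text
t: 16.0
position: [531.5, -62.7, 82.0]
orientation: [-0.0, 0.747, 0.665, 0.0]
force: [-0.6, 3.2, -0.0]
gripper_width: 0.2
grip_force: 1.6
```

apply_moves([
  {"grip":-1,"x":-0.3,"y":0,"z":0,"wx":0,"wy":0,"wz":0},
  {"grip":-1,"x":-0.6,"y":0,"z":0,"wx":0,"wy":0,"wz":0},
  {"grip":-1,"x":-0.8,"y":0,"z":0,"wx":0,"wy":0,"wz":0},
  {"grip":-1,"x":-1.0,"y":0,"z":0,"wx":0,"wy":0,"wz":0},
  {"grip":-1,"x":-1.1,"y":0,"z":0,"wx":0,"wy":0,"wz":0},
])

```text
t: 16.5
position: [530.2, -73.4, 82.0]
orientation: [-0.0, 0.747, 0.665, -0.0]
force: [0.6, 4.0, 1.0]
gripper_width: -0.2
grip_force: 1.6
```

```bash
python3 m.py 5;python3 - <<'E'
from cell import optics
import cv2,numpy as np
b=optics.snapshot("scene")["pixels"][200:340,300:440,::-1]
c=optics.snapshot("top")["pixels"][195:285,300:410,::-1]
cv2.imwrite("pics/c5.png",np.hstack([cv2.resize(b,(400,400),interpolation=2),cv2.resize(c,(400,400),interpolation=2)]))
E
```

```text
t 16.7 s,c,z [ 11.86 535.16  81.98] F(e,n,z) [-0.98 -0.27  0.56] sd [0.47 1.5  0.21]
```

View pics/c5.png

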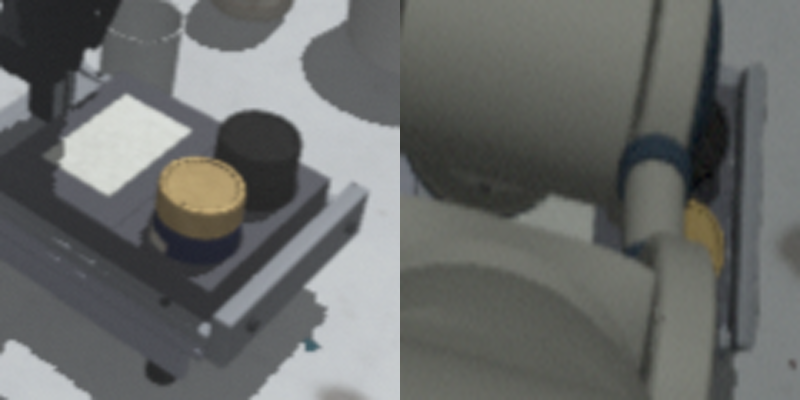

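The nose gap to the stop is now a thin strip of about 7 mm (columns 722–738 of the right half). I creep from here.

apply_moves([
  {"grip":-1,"x":-0.08,"y":0,"z":0,"wx":0,"wy":0,"wz":0},
  {"grip":-1,"x":-0.16,"y":0,"z":0,"wx":0,"wy":0,"wz":0},
  {"grip":-1,"x":-0.24,"y":0,"z":0,"wx":0,"wy":0,"wz":0},
  {"grip":-1,"x":-0.3,"y":0,"z":0,"wx":0,"wy":0,"wz":0},
])

```text
t: 17.2
position: [529.9, -76.2, 82.0]
orientation: [-0.0, 0.747, 0.665, 0.0]
force: [0.6, 3.6, 0.8]
gripper_width: -0.2
grip_force: 1.6
```

apply_moves([
  {"grip":-1,"x":-0.02,"y":0,"z":0,"wx":0,"wy":0,"wz":0},
  {"grip":-1,"x":-0.04,"y":0,"z":0,"wx":0,"wy":0,"wz":0},
])

```text
t: 17.4
position: [529.8, -76.6, 82.0]
orientation: [-0.0, 0.747, 0.665, -0.0]
force: [-0.3, 3.4, 0.8]
gripper_width: -0.0
grip_force: 1.6
```

apply_moves([
  {"grip":-1,"x":-0.02,"y":0,"z":0,"wx":0,"wy":0,"wz":0},
  {"grip":-1,"x":-0.04,"y":0,"z":0,"wx":0,"wy":0,"wz":0},
])

```text
t: 17.6
position: [529.8, -77.0, 82.0]
orientation: [-0.0, 0.747, 0.665, -0.0]
force: [1.1, 3.0, 0.7]
gripper_width: 0.1
grip_force: 1.7
```

apply_moves([
  {"grip":-1,"x":-0.02,"y":0,"z":0,"wx":0,"wy":0,"wz":0},
  {"grip":-1,"x":-0.04,"y":0,"z":0,"wx":0,"wy":0,"wz":0},
])

```text
t: 17.8
position: [529.7, -77.5, 82.0]
orientation: [-0.0, 0.747, 0.665, 0.0]
force: [1.0, 3.9, 0.7]
gripper_width: 0.1
grip_force: 1.6
```

apply_moves([
  {"grip":-1,"x":-0.02,"y":0,"z":0,"wx":0,"wy":0,"wz":0},
  {"grip":-1,"x":-0.04,"y":0,"z":0,"wx":0,"wy":0,"wz":0},
])

```text
t: 18.0
position: [529.7, -77.9, 82.0]
orientation: [0.0, 0.747, 0.665, 0.0]
force: [0.6, 3.1, 1.2]
gripper_width: -0.2
grip_force: 1.6
```

apply_moves([
  {"grip":-1,"x":-0.02,"y":0,"z":0,"wx":0,"wy":0,"wz":0},
  {"grip":-1,"x":-0.04,"y":0,"z":0,"wx":0,"wy":0,"wz":0},
])

```text
t: 18.2
position: [529.7, -78.3, 82.0]
orientation: [-0.0, 0.747, 0.665, -0.0]
force: [0.5, 3.6, 0.3]
gripper_width: 0.2
grip_force: 1.6
```

apply_moves([
  {"grip":-1,"x":-0.02,"y":0,"z":0,"wx":0,"wy":0,"wz":0},
  {"grip":-1,"x":-0.04,"y":0,"z":0,"wx":0,"wy":0,"wz":0},
])

```text
t: 18.4
position: [529.6, -78.7, 82.0]
orientation: [-0.0, 0.747, 0.665, -0.0]
force: [0.5, 2.9, 0.2]
gripper_width: -0.0
grip_force: 1.6
```

apply_moves([
  {"grip":-1,"x":-0.02,"y":0,"z":0,"wx":0,"wy":0,"wz":0},
  {"grip":-1,"x":-0.04,"y":0,"z":0,"wx":0,"wy":0,"wz":0},
])

```text
t: 18.6
position: [529.5, -79.0, 82.0]
orientation: [-0.0, 0.747, 0.665, -0.0]
force: [0.8, 3.5, 0.0]
gripper_width: 0.2
grip_force: 1.6
```

apply_moves([
  {"grip":-1,"x":-0.02,"y":0,"z":0,"wx":0,"wy":0,"wz":0},
  {"grip":-1,"x":-0.04,"y":0,"z":0,"wx":0,"wy":0,"wz":0},
])

```text
t: 18.8
position: [529.5, -79.4, 82.0]
orientation: [-0.0, 0.747, 0.665, -0.0]
force: [1.2, 3.5, -0.3]
gripper_width: 0.1
grip_force: 1.6
```

apply_moves([
  {"grip":-1,"x":-0.02,"y":0,"z":0,"wx":0,"wy":0,"wz":0},
  {"grip":-1,"x":-0.04,"y":0,"z":0,"wx":0,"wy":0,"wz":0},
])

```text
t: 19.0
position: [529.5, -79.9, 82.0]
orientation: [0.0, 0.747, 0.665, 0.0]
force: [-0.2, 2.5, 0.5]
gripper_width: 0.1
grip_force: 1.6
```

apply_moves([
  {"grip":-1,"x":-0.02,"y":0,"z":0,"wx":0,"wy":0,"wz":0},
  {"grip":-1,"x":-0.04,"y":0,"z":0,"wx":0,"wy":0,"wz":0},
])

```text
t: 19.2
position: [529.4, -80.3, 82.0]
orientation: [0.0, 0.747, 0.665, 0.0]
force: [-0.2, 3.2, -0.4]
gripper_width: 0.3
grip_force: 1.9
```

apply_moves([
  {"grip":-1,"x":-0.02,"y":0,"z":0,"wx":0,"wy":0,"wz":0},
  {"grip":-1,"x":-0.04,"y":0,"z":0,"wx":0,"wy":0,"wz":0},
])

```text
t: 19.4
position: [529.4, -80.5, 82.0]
orientation: [-0.0, 0.747, 0.665, 0.0]
force: [1.1, 6.8, 0.3]
gripper_width: 0.1
grip_force: 3.5
```

apply_moves([
  {"grip":-1,"x":-0.01,"y":0,"z":0,"wx":0,"wy":0,"wz":0},
  {"grip":-1,"x":-0.02,"y":0,"z":0,"wx":0,"wy":0,"wz":0},
  {"grip":-1,"x":-0.02,"y":0,"z":0,"wx":0,"wy":0,"wz":0},
])

```text
t: 19.7
position: [529.3, -80.5, 82.0]
orientation: [-0.0, 0.747, 0.665, 0.0]
force: [1.4, 6.6, 1.4]
gripper_width: 0.2
grip_force: 3.7
```

```bash
python3 m.py 5
```

```text
t 19.9 s,c,z [ 18.95 535.07  81.98] F(e,n,z) [-6.81  0.3   1.16] sd [0.29 0.09 0.91]
```

apply_moves([
  {"grip":-1,"x":-0.01,"y":0,"z":0,"wx":0,"wy":0,"wz":0},
  {"grip":-1,"x":-0.02,"y":0,"z":0,"wx":0,"wy":0,"wz":0},
  {"grip":-1,"x":-0.03,"y":0,"z":0,"wx":0,"wy":0,"wz":0},
  {"grip":-1,"x":-0.03,"y":0,"z":0,"wx":0,"wy":0,"wz":0},
])

```text
t: 20.3
position: [529.3, -80.6, 82.0]
orientation: [-0.0, 0.747, 0.665, 0.0]
force: [0.9, 9.7, 1.2]
gripper_width: -0.2
grip_force: 4.9
```

```bash
python3 m.py 5
```

```text
t 20.5 s,c,z [ 19.04 535.02  81.98] F(e,n,z) [-9.55 -0.02  1.29] sd [0.32 0.33 0.32]
```

apply_moves([
  {"grip":-1,"x":-0.01,"y":0,"z":0,"wx":0,"wy":0,"wz":0},
  {"grip":-1,"x":-0.02,"y":0,"z":0,"wx":0,"wy":0,"wz":0},
  {"grip":-1,"x":-0.03,"y":0,"z":0,"wx":0,"wy":0,"wz":0},
  {"grip":-1,"x":-0.03,"y":0,"z":0,"wx":0,"wy":0,"wz":0},
])

```text
t: 20.9
position: [529.2, -80.6, 82.0]
orientation: [-0.0, 0.747, 0.665, 0.0]
force: [1.6, 12.3, 2.4]
gripper_width: -0.0
grip_force: 6.2
```

```bash
python3 m.py 7
```

```text
t 21.2 s,c,z [ 19.12 534.97  81.98] F(e,n,z) [-12.57  -0.22   2.24] sd [0.46 0.32 0.56]
```

The press averaged 12.5 N. Now I back off gently and lift clear.

apply_moves([
  {"grip":-1,"x":0.05,"y":0,"z":-0.01,"wx":0,"wy":0,"wz":0},
  {"grip":-1,"x":0.1,"y":0,"z":-0.03,"wx":0,"wy":0,"wz":0},
  {"grip":-1,"x":0.2,"y":0,"z":-0.06,"wx":0,"wy":0,"wz":0},
  {"grip":-1,"x":0.4,"y":0,"z":-0.2,"wx":0,"wy":0,"wz":0},
  {"grip":-1,"x":0.6,"y":0,"z":-0.8,"wx":0,"wy":0,"wz":0},
])

```text
t: 21.7
position: [529.8, -75.4, 89.9]
orientation: [-0.0, 0.747, 0.665, -0.0]
force: [1.0, 0.3, 0.1]
gripper_width: -0.1
grip_force: 0.0
```

apply_moves([
  {"grip":-1,"x":0,"y":0,"z":-2,"wx":0,"wy":0,"wz":0},
  {"grip":-1,"x":0,"y":0,"z":-5,"wx":0,"wy":0,"wz":0},
  {"grip":-1,"x":0,"y":0,"z":-9,"wx":0,"wy":0,"wz":0},
  {"grip":-1,"x":1,"y":0,"z":-12,"wx":0,"wy":0,"wz":0},
  {"grip":-1,"x":3,"y":0,"z":-14,"wx":0,"wy":0,"wz":0},
])

```text
t: 22.2
position: [534.0, -46.2, 232.9]
orientation: [0.001, 0.748, 0.664, 0.001]
force: [0.7, -0.1, -0.5]
gripper_width: 0.1
grip_force: 0.0
```

apply_moves([
  {"grip":-1,"x":4,"y":0,"z":0,"wx":0,"wy":0,"wz":0},
  {"grip":-1,"x":8,"y":0,"z":0,"wx":0,"wy":0,"wz":0},
  {"grip":-1,"x":12,"y":0,"z":0,"wx":0,"wy":0,"wz":0},
  {"grip":-1,"x":15,"y":0,"z":0,"wx":0,"wy":0,"wz":0},
  {"grip":-1,"x":15,"y":0,"z":0,"wx":0,"wy":0,"wz":0},
])

```text
t: 22.7
position: [551.1, 106.6, 230.5]
orientation: [0.0, 0.746, 0.666, 0.001]
force: [0.8, -0.3, -0.3]
gripper_width: -0.2
grip_force: 0.0
```

```bash
python3 lid.py|tail -1;python3 - <<'E'
from cell import optics
import cv2,numpy as np
b=optics.snapshot("scene")["pixels"][140:340,160:430,::-1]
c=optics.snapshot("top")["pixels"][150:300,280:420,::-1]
cv2.imwrite("pics/c6.png",np.hstack([cv2.resize(b,(486,360),interpolation=2),cv2.resize(c,(310,360),interpolation=2)]))
E
```

```text
[-161.4  506.   356. ] moved [308.69  -1.7   21.  ]
```

View pics/c6.png

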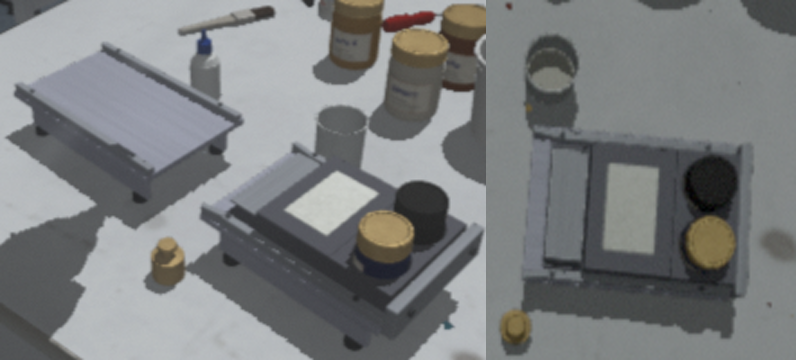

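The tray sits flush against the stop (nose at column 738 in the right view), jars upright and bystanders in place.

```bash
python3 -c "from cell import env; print(env.sign_off())"
```

```text
the job is handed in; nothing more can be done
None
```

The tray went straight across the gap and is home against the end stop, pressed at a measured 12.5 N; the robot is clear of it, the jars are seated, the bystanders look unmoved, and the job was handed in at about 23 s.

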